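Click three valves on to the bin's stock counter

TASK

Three more cartridge valves have just been put into the blue bin, so book them in on its stock counter: with a fingertip, flick the units wheel (the right-hand one when you face the wheels) on by exactly three clicks, pushing its protruding edge downwards. Leave the other two wheels as they are, and do not pick up or shift anything standing around it.

Things in the scene. Friction and masses are not known exactly. Their poses are not given: they have to be found in the camera images.
- counter: Stock counter: grey steel case screwed to the bench, 72 mm deep (x -24 to +48), 145 wide (y), 92 tall; its 6 mm base plate ends at x = -36. Origin on the bench under the wheels' common axis; -x is its front, z up. Three equal thumbwheels on a level axis along y, 47 mm up, at y = -46 (units, right-hand when facing the front), 0 (tens), +46 mm (hundreds). Figures show as dots in the windows on top.
- units_centre (a point): Fixed centre of the units wheel, on the axis: counter frame x = 0, y = -46, z = 47 mm. A wheel is a white drum 64 mm in diameter, 18 mm wide, with ten grey ridges across its rim, 36 degrees apart, 3.5 mm thick, 8 mm proud (tips on a 40 mm radius). It sticks out 16 mm in front of the case; the gap to the next wheel is 28 mm.
- units_edge (a point): Fixed point: tip of the units wheel's ridge to push down. At rest in any click a flat faces straight forwards, so one ridge is 18 degrees above the axis's level (here: counter x = -38, z = 59 mm), one 54 degrees above (tip x = -24, z = 79), one 18 below. The ridge above follows round as it turns, so a finger reaching over 5 mm in should draw back a little as it pushes.
- units (a joint): Turn of the units wheel, rad; grows (counts up) as its front edge moves down. One click is 0.628; starts in click 0, 1, 2 or 3 and turns without end. Leaving a click takes about 3 N at the rim; once past half (the pushed ridge near the axis's level) the wheel snaps into the next click by itself, unless the finger blocks the following ridge, and stays there when let go.
- units_mark (a point): Point turning with the units wheel, 36 mm from its axis, in line with the middle of one of its flats. At joint value 0 it faces straight forwards (counter -x).
- tens_mark (a point): The same on the middle wheel (tens), which must stay in its click.
- hundreds_mark (a point): The same on the left-hand wheel (hundreds), which must stay in its click.
- bin: Loose blue stacking bin with cartridge valves in it, 160 mm deep (x), 115 mm wide, 75 mm tall; origin under its centre. Bystander, left of the counter.
- carton: Loose white carton with a boxed valve, 110 x 70 x 55 mm; origin under its centre. Bystander, right of the counter.
- valve: Loose cartridge valve standing on its adjuster cap, up to 31 mm thick and 76 mm tall; origin under its centre. Bystander, a hand's width right of the units wheel.
- manifold: Loose aluminium valve block, 60 x 80 x 50 mm with two T-handles up to 90 mm high; origin under its centre. Bystander, behind the counter.

How it is judged:
At the end, for the whole second after the job is handed in: The units wheel rests three clicks (108 degrees, within about 8) further on in the counting-up direction than at the start; the tens and hundreds wheels sit in the clicks they started in; bin, carton, valve and manifold block are within 12 mm of where they stood (distance of units_mark from where it was at the start of the episode between 0.055 and 0.0612 m and value of joint units between 1.63 and 4.02 rad and velocity of joint units between -0.05 and 0.05 rad/s and distance of each of tens_mark, hundreds_mark from where it was at the start of the episode below 0.006 m and distance of each of bin, carton, valve, manifold from where it was at the start of the episode below 0.012 m); the robot touches nothing.
It fails at once if the tens wheel or the hundreds wheel is clicked on (distance of any of tens_mark, hundreds_mark from where it was at the start of the episode above 0.014 m).
It fails at once if something standing around the counter is picked up, tipped or shifted by more than 12 mm (distance of any of bin, carton, valve, manifold from where it was at the start of the episode above 0.012 m or angle between valve's own z axis and vertical above 0.3 rad).
It also fails if it takes over 38 s, if anything falls off the work surface, if the arm or the gripper's body presses on something with over 40 N, if the wrist force passes 120 N, or if a joint passes its speed limit or range.

ROBOT

A 7-joint arm with a two-finger parallel gripper is mounted at the origin on the work surface. World frame = base frame: x ahead of the robot, y to its left, z up, the work surface at z = 0. Lengths are in m, angles in rad, forces in N, time in s.
With the tool pointing down it reaches from about 0.35 to 0.9 m from the base axis. Payload 8.1 kg.
Tool frame: the origin (TCP) lies between the finger pads; the fingertips stand 19 mm ahead of it and the grasp point (between the pads) is the TCP; z points along the fingers, y is the line along which they close (so a half turn about z gives the same grasp; the last joint's range is limited). The gripper opens to 85 mm and grips with 20 to 120 N. Pads are 22 mm wide; open, the fingers measure 114 mm over their backs; the gripper's body (76 mm by 85 mm) begins 54 mm behind the grasp point. The pads swing forward as they close: fully open they stand 13 mm farther back than shut.
Start: joints at [1.092, 0.434, 0.025, 1.573, -0.012, 1.134, -0.075], TCP at [0.229, -0.581, 0.25] pointing down, gripper open.
Joint ranges: [-2.62, 2.62], [-0.44, 2.09], [-1.27, 1.32], [0.08, 2.57], [-1.32, 4.46], [0.12, 2], [-2.74, 2.74]. Speed limits (rad/s): [2.22, 2.22, 3.01, 3.01, 3.14, 3.14, 3.14].

INTERFACE

Orientations are given as a unit quaternion [w, x, y, z].
In Python, from bench import manip, vision, boxes_of, landmark_of gives the robot as it stands.
- The arm moves only by the tool drive_tool, never from a script. Its argument "moves" is one flat list of numbers, 5 for each row, row after row: the shift along the tool's x, y, z in cm, then the turn about the tool's z in degrees, then the opening, from -1 (shut) to 1 (fully open), so that 0 is half open. A call has 1 to 20 rows; each row shifts and turns the commanded pose from where the row before left it, along the tool's axes as they then stand; what a row does not reach is not made up. A row lasts 1/8 s, in which the tool goes at most 62.5 mm and 10.7 degrees, less where a joint would pass 70% of its speed; a pose out of reach is approached as far as the arm can. A call with a gripper value outside its range is refused whole. The fingers move at their own pace and stop on an object; "force" is the grip in N (left out, the last holds). Time passes only in rows, so rows that do not move let the fingers close. It gives the time, the measured TCP pose, the force, the opening and the grip force at its end, in the units of the state.
- manip.get_state(): the state, without advancing time (a new reading comes with each control period).
- vision.grab_frame(name): name is "side" or "top" or "wrist"; returns (picture, depth): 480x640x3 uint8, red, green, blue; 480x640 float32, m along the optical axis (not along the pixel's ray), 0 where there is no reading.
- vision.camera_params(name): a dict with "fx", "fy", "cx", "cy" (pixels), "position" and "attitude" of the camera in the world. Camera axes: x right, y up, looking along -z (the intrinsics and any distortion apply to the point x, -y, -z); pixel columns grow to the right and rows downward; lengths in m; the calibration is good to about 2 mm. The wrist camera is an equidistant fisheye: a pixel r from the principal point sees the ray r / f radians off the axis. A picture is of the moment at which its call begins: read the wrist's pose just before it. camera_params takes no time and is no camera call; for the wrist camera it gives the pose at the moment of the call.
- manip.hand_in(): hands the job in; it is judged then, once.
Trained networks look in the newest picture that a camera, given by its name, has taken for a name from the list of things; names that differ only in an ending like _2 or _b are one class to them, and where a whole thing is asked for, a point or a joint stands for the part that bears it (a point fixed in the world has none). Each returns a list of dicts, best first, with "conf" (0 to 1); they miss things now and then, are a little off and sometimes report something else, mostly with a low value. They report only what shows in the picture. A call takes as long as a camera call.
- boxes_of(camera, target): "box" ([centre column, centre row, width, height] in pixels, round what is visible of it).
- landmark_of(camera, target): "location" ([row, column] in pixels: a listed point, or the origin of a listed thing).
The state is a dict: "t": time; "qpos": joint angles; "qd": joint speeds; "effort": joint torques, N m; "tcp_pos": TCP position; "tcp_rot": TCP orientation; "wrist_force": force on the tool from outside, world axes, zero at the start; "ft_torque": the same for the moment, N m; "width": finger opening in m; "finger_force": force on a finger pad.
Only numpy, scipy, OpenCV 4.12 (cv2) and the standard library are available. Lean on these libraries where they do the work, as an engineer would, in place of code of your own. Each camera call takes 0.05 s, during which the arm holds its last target. There are 200 camera calls.

## Working session

There is one attempt and no reset: what is moved stays moved. The work goes in short steps, Python scripts to look and compute and a tool call to move; the robot and the scene stay as the last step left them, time stands still between calls to the robot, and variables do not carry over. Pictures are saved under pics/ and viewed, at most 10 in all, crops included, and the job is handed in when it is done.

Besides the shell and the picture viewer there is one more tool, called by a JSON object that holds its "api" and its "payload". drive_tool: Moves the arm, as the interface text tells. Its arguments: {"type":"object","properties":{"moves":{"type":"array","items":{"type":"number"}},"force":{"type":"number"}},"required":["moves"]}

```bash
mkdir -p pics; ls; cat > h.py <<'E'
import numpy as np, cv2
from scipy.spatial.transform import Rotation as R
from bench import manip, vision, boxes_of, landmark_of
def Rq(q): return R.from_quat([q[1],q[2],q[3],q[0]]).as_matrix()
def att(p):
    a=np.array(p["attitude"]); return Rq(a) if a.size==4 else a.reshape(3,3)
def world(p,r,c,d):
    x=(c-p["cx"])/p["fx"]*d; y=(r-p["cy"])/p["fy"]*d
    return att(p)@np.array([x,-y,-d])+np.array(p["position"])
def proj(p,w):
    v=att(p).T@(np.array(w)-p["position"]); return (p["cy"]+p["fy"]*(-v[1])/-v[2], p["cx"]+p["fx"]*v[0]/-v[2])
def ray(p,r,c):
    return att(p)@np.array([(c-p["cx"])/p["fx"],-(r-p["cy"])/p["fy"],-1])
E
python3 - <<'E'
from h import *
s=manip.get_state(); print(s["t"],s["tcp_pos"],s["tcp_rot"],s["width"])
for n in("top","side"):
    im,d=vision.grab_frame(n); cv2.imwrite(f"pics/{n}0.png",im[...,::-1]); p=vision.camera_params(n); print(n,p)
    np.savez(f"{n}0.npz",im=im,d=d)
    for t in("counter","units_centre","units_edge","units_mark","tens_mark","hundreds_mark","valve","carton","bin","manifold"):
        for l in landmark_of(n,t)[:1]:
            r,c=l["location"]; ri,ci=int(round(r)),int(round(c))
            dd=d[min(max(ri,0),479),min(max(ci,0),639)]; print(t,np.round((r,c),1),round(l["conf"],2),np.round(world(p,r,c,dd),3))
E
```

```text
pics
0.0 [ 0.22918914 -0.58096328  0.2495315 ] [-7.41715177e-04  9.82402801e-01  1.86772967e-01 -2.14634907e-04] 0.08539843580212211
top {'fx': 442.7994175219055, 'fy': 442.7994175219055, 'cx': 316.24079736424636, 'cy': 239.50140481448906, 'position': array([0.45232737, 0.00794975, 0.75107304]), 'attitude': array([-0.69466049, -0.08420008,  0.04970508,  0.7126616 ])}
counter [273.  295.9] 0.74 [0.529 0.07  0.093]
units_centre [273.7 321.6] 0.64 [0.527 0.032 0.09 ]
units_edge [295.3 317. ] 0.88 [0.497 0.041 0.061]
units_mark [272.2 297.1] 0.55 [0.53  0.069 0.091]
tens_mark [287.7 287.1] 0.68 [0.51  0.088 0.059]
valve [311.1 383.9] 0.76 [0.452 0.008 0.751]
carton [271.9 447.9] 0.67 [ 0.529 -0.164  0.054]
bin [222.1 199.5] 0.76 [0.631 0.244 0.014]
manifold [203.7 334.6] 0.79 [0.646 0.01  0.05 ]
side {'fx': 499.14564120537926, 'fy': 499.14564120537926, 'cx': 323.369186420575, 'cy': 232.35056727224867, 'position': array([ 0.48445346, -0.60034593,  0.62937135]), 'attitude': array([ 0.90851069,  0.40799328, -0.02872943, -0.0855829 ])}
counter [242.1 297.5] 0.78 [0.541 0.002 0.071]
units_centre [243.7 291.2] 0.85 [0.531 0.008 0.064]
units_edge [237.4 273. ] 0.91 [0.503 0.04  0.054]
units_mark [248.3 272.3] 0.64 [0.499 0.032 0.037]
tens_mark [225.9 275. ] 0.51 [0.508 0.031 0.088]
hundreds_mark [185.7 327.6] 0.4 [0.627 0.195 0.034]
valve [314.1 263.2] 0.81 [ 0.47  -0.083  0.005]
carton [362.6 312. ] 0.77 [ 0.529 -0.212  0.044]
bin [183.9 329.5] 0.9 [0.631 0.193 0.039]
manifold [262.  367.3] 0.62 [ 0.652 -0.032  0.037]
```

```bash
python3 - <<'E'
import cv2
for n,(r0,r1,c0,c1) in dict(top=(140,400,150,500),side=(130,400,180,450)).items():
    a=cv2.imread(f"pics/{n}0.png")[r0:r1,c0:c1]; s=min(800/a.shape[1],600/a.shape[0]); print(n,s)
    cv2.imwrite(f"pics/{n}0c.png",cv2.resize(a,None,fx=s,fy=s,interpolation=cv2.INTER_CUBIC))
E
```

```text
top 2.2857142857142856
side 2.2222222222222223
```

View pics/top0c.png

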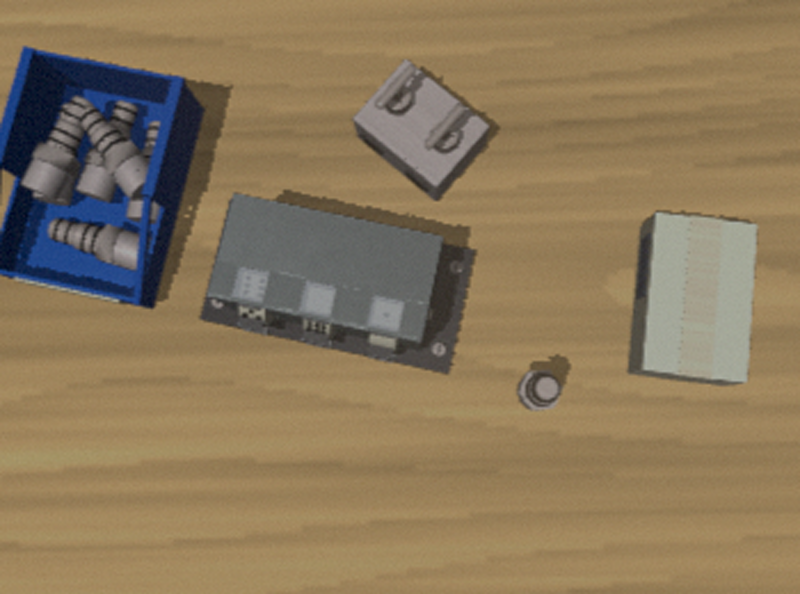

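View pics/side0c.png

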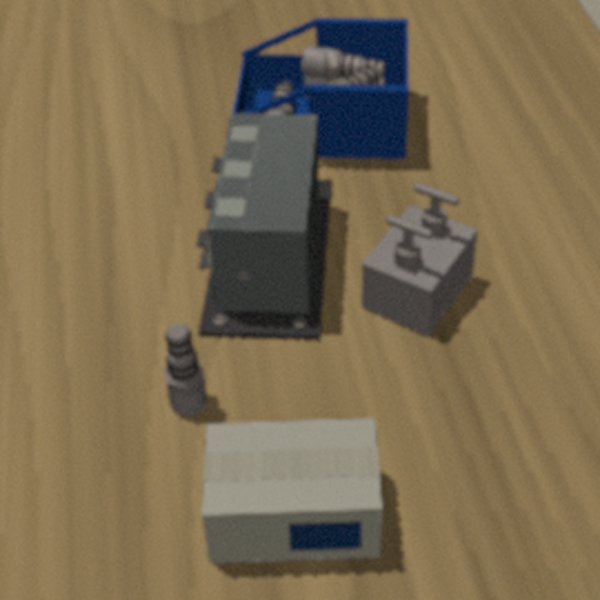

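The top crop shows the counter with its front towards the robot; its windows are at about (388,313) for units, (318,300) and (250,285) in the crop. The valve is at (540,390) and the bin is on the left. In the side crop the wheels' ridges protrude on the left, with units at (205,248). Next I'll fit the counter pose.

```bash
cat >> h.py <<'E'
def cloud(n,d):
    p=vision.camera_params(n); r,c=np.mgrid[:480,:640]
    v=np.stack([(c-p["cx"])/p["fx"]*d,-(r-p["cy"])/p["fy"]*d,-d],-1)
    return v@att(p).T+p["position"]
E
python3 - <<'E'
from h import *
for n in("top","side"):
    d=np.load(f"{n}0.npz")["d"]; P=cloud(n,d); z=P[...,2]
    m=((z>.084)&(z<.1)&(d>0)&(abs(P[...,0]-.55)<.1)&(abs(P[...,1]-.07)<.12)).astype(np.uint8)
    k,l,st,_=cv2.connectedComponentsWithStats(m); m=l==1+np.argmax(st[1:,4])
    q=P[m]; print(n,m.sum(),np.median(q[:,2]))
    (c,wh,a)=cv2.minAreaRect((q[:,:2]*1000).astype(np.float32)); b=cv2.boxPoints((c,wh,a)); print(c,wh,a); print(np.round(b,1))
s=manip.get_state();M=Rq(s["tcp_rot"]);print(M.round(3))
E
```

```text
top 4488 0.09067618520123999
(555.5205688476562, 76.34449768066406) (145.14112854003906, 72.26296997070312) 76.408447265625
[[503.3  14.3]
 [573.6  -2.7]
 [607.7 138.4]
 [537.5 155.4]]
side 2271 0.08860180012825059
(554.9157104492188, 73.79119110107422) (149.42269897460938, 72.07968139648438) 76.4355239868164
[[502.4   9.6]
 [572.4  -7.3]
 [607.5 138. ]
 [537.4 154.9]]
[[ 0.93   0.367  0.   ]
 [ 0.367 -0.93  -0.   ]
 [-0.     0.    -1.   ]]
```

{"api": "drive_tool", "payload": {"moves": [3.1,-3.65,0,0,-1,3.1,-3.65,0,0,-1,3.1,-3.65,0,0,-1,3.1,-3.65,0,0,-1,3.1,-3.65,0,0,-1,3.1,-3.65,0,0,-1,3.1,-3.65,0,0,-1,3.1,-3.65,0,0,-1,3.1,-3.65,0,0,-1,3.1,-3.65,0,0,-1,3.1,-3.65,0,0,-1,3.1,-3.65,0,0,-1,3.1,-3.65,0,0,-1,3.1,-3.65,0,0,-1,0,0,0,8.8,-1,0,0,0,8.8,-1,0,0,0,8.8,-1,0,0,0,8.8,-1,0,0,0,0,-1], "force": 40}}

```text
t: 3.48
tcp_pos: [0.4456, 0.0532, 0.2504]
tcp_rot: [0.0, 0.993, -0.119, 0.0]
wrist_force: [0.1, 1.0, -0.3]
width: -0.0001
finger_force: 0.0
```

```bash
cat >> h.py <<'E'
th=-np.radians(13.6); EX=np.array([np.cos(th),np.sin(th),0]); EY=np.array([-EX[1],EX[0],0])
O=np.array([.5552,.0755,0])-.012*EX
def st():
    s=manip.get_state(); t=np.array(s["tcp_pos"])-O; M=Rq(s["tcp_rot"])
    print("t",round(s["t"],2),"tcp in counter mm",np.round([t@EX*1e3,t@EY*1e3,t[2]*1e3],1),"yaw",np.degrees(np.arctan2(M[1,0],M[0,0])).round(1),"tilt",M[2,2].round(4),"w",round(s["width"],4),"F",np.round(s["wrist_force"],1))
    return s
E
python3 - <<'E'
from h import *
st(); im,d=vision.grab_frame("wrist"); cv2.imwrite("pics/w1.png",im[...,::-1]); np.savez("w1.npz",im=im,d=d)
p=vision.camera_params("wrist"); print(p)
for t in("units_centre","units_edge","units_mark","tens_mark","hundreds_mark"): print(t,[(np.round(l["location"],1),round(l["conf"],2)) for l in landmark_of("wrist",t)[:2]])
E
```

```text
t 3.48 tcp in counter mm [-89.3 -47.4 250.4] yaw -13.6 tilt -1.0 w -0.0001 F [ 0.1  1.  -0.3]
{'fx': 371.64829954431775, 'fy': 371.64829954431775, 'cx': 324.72791940948565, 'cy': 240.485677150794, 'position': array([0.5164719 , 0.03706573, 0.37517377]), 'attitude': array([-0.61307775,  0.08985338, -0.11412845,  0.7765544 ])}
units_centre []
units_edge [(array([159.4, 321.6]), 0.92), (array([147.8, 318.8]), 0.16)]
units_mark [(array([146.6, 322.1]), 0.89)]
tens_mark [(array([155.4, 268.8]), 0.73)]
hundreds_mark []
```

View pics/w1.png

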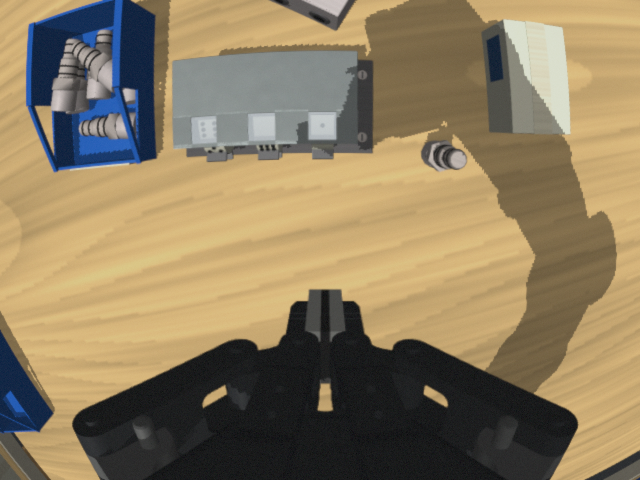

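The wrist picture shows the shut fingertips at (row 290, col 325) and the units wheel at about (153, 322), one dot in its window. The tens and hundreds wheels are to its left at columns 268 and 217.

```bash
cat >> h.py <<'E'
def fray(p,r,c):
    u,v=c-p["cx"],r-p["cy"]; q=np.hypot(u,v); a=q/p["fx"]
    return att(p)@np.array([np.sin(a)*u/q,-np.sin(a)*v/q,-np.cos(a)])
def fpos(p,r,c,z):
    w=fray(p,r,c); X=p["position"]+w*(z-p["position"][2])/w[2]; t=X-O; return np.round([t@EX*1e3,t@EY*1e3,t[2]*1e3],1)
E
python3 - <<'E'
from h import *
p=vision.camera_params("wrist"); d=np.load("w1.npz")["d"]; A=att(p)
print("edge",fpos(p,159.4,321.6,.059))
print("case front-left/right top corners",fpos(p,149,173,.092),fpos(p,140,359,.092))
for c in (312,318,325,331,338):
  o=[]
  for r in range(284,330,4):
    w=fray(p,r,c); cosz=-(A.T@w)[2]; X=p["position"]+w*d[r,c]/cosz; t=X-O; o.append((r,*np.round([t@EX*1e3,t@EY*1e3,t[2]*1e3]).astype(int)))
  print(c,o)
E
```

```text
edge [-39.9 -44.   59. ]
case front-left/right top corners [-25.5  74.4  92. ] [-22.4 -72.5  92. ]
312 [(284, np.int64(-179), np.int64(-33), np.int64(0)), (288, np.int64(-184), np.int64(-33), np.int64(1)), (292, np.int64(-79), np.int64(-42), np.int64(240)), (296, np.int64(-79), np.int64(-42), np.int64(242)), (300, np.int64(-79), np.int64(-42), np.int64(247)), (304, np.int64(-79), np.int64(-42), np.int64(251)), (308, np.int64(-79), np.int64(-42), np.int64(253)), (312, np.int64(-79), np.int64(-42), np.int64(256)), (316, np.int64(-79), np.int64(-42), np.int64(259)), (320, np.int64(-79), np.int64(-42), np.int64(263)), (324, np.int64(-79), np.int64(-42), np.int64(266)), (328, np.int64(-79), np.int64(-43), np.int64(268))]
318 [(284, np.int64(-179), np.int64(-39), np.int64(1)), (288, np.int64(-183), np.int64(-39), np.int64(1)), (292, np.int64(-79), np.int64(-44), np.int64(240)), (296, np.int64(-79), np.int64(-44), np.int64(243)), (300, np.int64(-79), np.int64(-44), np.int64(246)), (304, np.int64(-79), np.int64(-44), np.int64(250)), (308, np.int64(-79), np.int64(-44), np.int64(253)), (312, n
[... 1433 characters left out ...]
-49), np.int64(265)), (328, np.int64(-78), np.int64(-49), np.int64(269))]
338 [(284, np.int64(-179), np.int64(-61), np.int64(1)), (288, np.int64(-184), np.int64(-61), np.int64(1)), (292, np.int64(-78), np.int64(-52), np.int64(240)), (296, np.int64(-79), np.int64(-52), np.int64(243)), (300, np.int64(-79), np.int64(-52), np.int64(246)), (304, np.int64(-79), np.int64(-52), np.int64(250)), (308, np.int64(-79), np.int64(-52), np.int64(253)), (312, np.int64(-79), np.int64(-51), np.int64(257)), (316, np.int64(-79), np.int64(-51), np.int64(259)), (320, np.int64(-79), np.int64(-51), np.int64(262)), (324, np.int64(-79), np.int64(-51), np.int64(265)), (328, np.int64(-79), np.int64(-51), np.int64(268))]
```

{"api": "drive_tool", "payload": {"moves": [0,0,3.75,0,-1,0,0,3.75,0,-1,0,0,3.75,0,-1,0,0,3.75,0,-1,2.2,0,0,0,-1,2.1,0,0,0,-1,0,0,0.8,0,-1,0,0,0.8,0,-1,0,0,0,0,-1,0,0,0,0,-1]}}

```text
t: 5.03
tcp_pos: [0.4869, 0.0432, 0.0843]
tcp_rot: [0.0, 0.993, -0.119, -0.0]
wrist_force: [-0.1, 0.6, -1.2]
width: -0.0
finger_force: 0.0
```

```bash
python3 - <<'E'
from h import *
st(); im,d=vision.grab_frame("wrist"); cv2.imwrite("pics/w2.png",cv2.resize(im[60:360,180:480,::-1],None,fx=2,fy=2))
E
```

```text
t 5.03 tcp in counter mm [-46.8 -47.5  84.3] yaw -13.6 tilt -1.0 w -0.0 F [-0.1  0.6 -1.2]
```

View pics/w2.png

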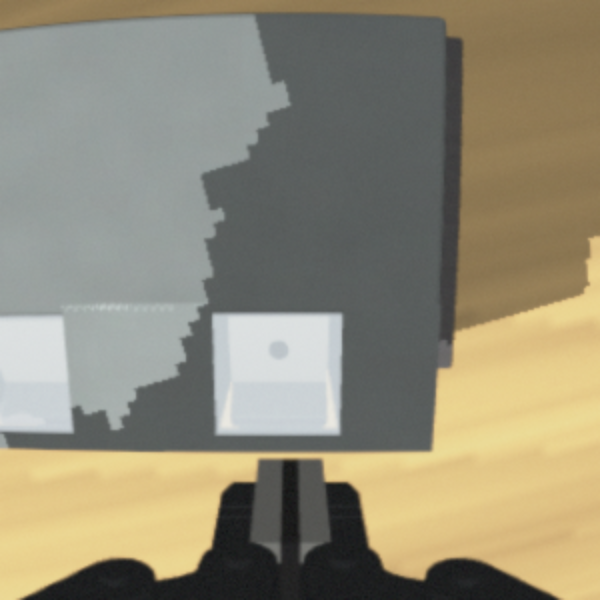

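The finger is lined up with the units window (one dot) and just in front of the case. Next I'll feel for the ridge.

{"api": "drive_tool", "payload": {"moves": [0,0,0.3,0,-1,0,0,0.3,0,-1,0,0,0,0,-1]}}

```text
t: 5.45
tcp_pos: [0.4871, 0.0432, 0.0781]
tcp_rot: [0.0, 0.993, -0.119, -0.0]
wrist_force: [-1.8, 0.7, 2.1]
width: 0.0
finger_force: 1.0
```

{"api": "drive_tool", "payload": {"moves": [0,0,0.3,0,-1,0,0,0.2,0,-1,0,0,0,0,-1]}}

```text
t: 5.82
tcp_pos: [0.4861, 0.0433, 0.0728]
tcp_rot: [0.0, 0.993, -0.119, -0.001]
wrist_force: [-4.8, 1.3, 3.9]
width: -0.0001
finger_force: 3.1
```

{"api": "drive_tool", "payload": {"moves": [0,0,0.3,0,-1,0,0,0.3,0,-1,0,0,0.2,0,-1,0,0,0,0,-1]}}

```text
t: 6.32
tcp_pos: [0.4869, 0.043, 0.0649]
tcp_rot: [0.0, 0.993, -0.119, -0.0]
wrist_force: [-2.0, 0.3, -0.7]
width: 0.0003
finger_force: 1.1
```

```bash
python3 - <<'E'
from h import *
st()
E
```

```text
t 6.33 tcp in counter mm [-46.7 -47.6  64.9] yaw -13.7 tilt -1.0 w 0.0003 F [-2.   0.3 -0.7]
```

{"api": "drive_tool", "payload": {"moves": [-0.3,0,0,0,-1,-0.5,0,0,0,-1,-1.2,0,0,0,-1,0,0,-1.0,0,-1,0,0,-1.0,0,-1,-1.0,0,0,0,-1,0,0,0,0,-1]}}

```text
t: 7.2
tcp_pos: [0.4573, 0.0502, 0.0854]
tcp_rot: [0.0, 0.993, -0.119, -0.0]
wrist_force: [-0.8, -0.7, -0.3]
width: -0.0001
finger_force: 0.0
```

```bash
python3 - <<'E'
from h import *
st()
im,d=vision.grab_frame("wrist"); a=cv2.resize(im[80:280,230:430,::-1],None,fx=2,fy=2)
im,d=vision.grab_frame("side"); b=cv2.resize(im[190:290,230:330,::-1],None,fx=4,fy=4)
cv2.imwrite("pics/c3.png",np.hstack([a,b]))
E
```

```text
t 7.2 tcp in counter mm [-77.2 -47.6  85.4] yaw -13.7 tilt -1.0 w -0.0001 F [-0.8 -0.7 -0.3]
```

View pics/c3.png

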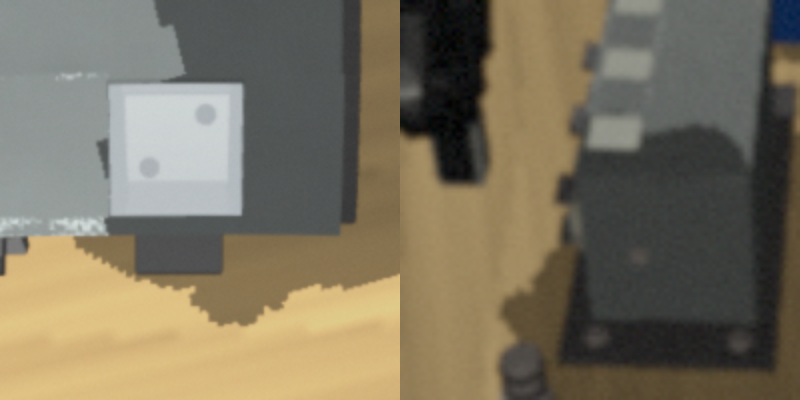

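Two dots now, so it went on one click, with the wheel seated and the ridge free. I'll repeat the same stroke for click two.

{"api": "drive_tool", "payload": {"moves": [1.5,0,0,0,-1,1.5,0,0,0,-1,0,0,0.4,0,-1,0,0,0.3,0,-1,0,0,0.3,0,-1,0,0,0.2,0,-1,0,0,0.3,0,-1,0,0,0.3,0,-1,0,0,0.2,0,-1,0,0,0,0,-1,-0.3,0,0,0,-1,-0.5,0,0,0,-1,-1.2,0,0,0,-1,0,0,-1.0,0,-1,0,0,-1.0,0,-1,-1.0,0,0,0,-1,0,0,0,0,-1]}}

```text
t: 9.43
tcp_pos: [0.4573, 0.0502, 0.0854]
tcp_rot: [0.0, 0.993, -0.119, -0.0]
wrist_force: [0.1, -0.1, -0.6]
width: -0.0
finger_force: 0.0
```

```bash
python3 - <<'E'
from h import *
st()
im,d=vision.grab_frame("wrist"); a=cv2.resize(im[80:280,230:430,::-1],None,fx=2,fy=2)
cv2.imwrite("pics/c4.png",a)
E
```

```text
t 9.43 tcp in counter mm [-77.2 -47.6  85.4] yaw -13.7 tilt -1.0 w -0.0 F [ 0.1 -0.1 -0.6]
```

View pics/c4.png

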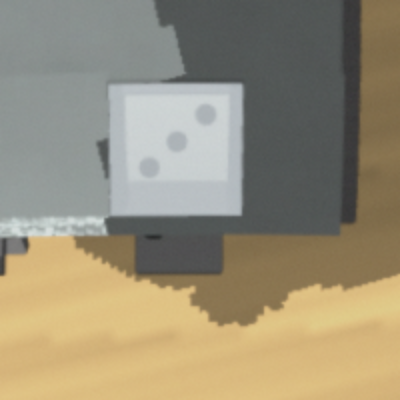

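Three dots now, so two clicks are done. The third stroke follows, then the tool lifts clear.

{"api": "drive_tool", "payload": {"moves": [1.5,0,0,0,-1,1.5,0,0,0,-1,0,0,0.4,0,-1,0,0,0.3,0,-1,0,0,0.3,0,-1,0,0,0.2,0,-1,0,0,0.3,0,-1,0,0,0.3,0,-1,0,0,0.2,0,-1,0,0,0,0,-1,-0.3,0,0,0,-1,-0.5,0,0,0,-1,-1.2,0,0,0,-1,0,0,-1.0,0,-1,0,0,-1.0,0,-1,-1.0,0,0,0,-1,0,0,0,0,-1]}}

```text
t: 11.6
tcp_pos: [0.4574, 0.0502, 0.0854]
tcp_rot: [0.0, 0.993, -0.119, -0.0]
wrist_force: [0.0, -0.1, -0.7]
width: 0.0002
finger_force: 0.0
```

```bash
python3 - <<'E'
from h import *
st()
im,d=vision.grab_frame("wrist"); cv2.imwrite("pics/c5.png",im[...,::-1])
E
```

```text
t 11.6 tcp in counter mm [-77.1 -47.6  85.4] yaw -13.7 tilt -1.0 w 0.0002 F [ 0.  -0.1 -0.7]
```

View pics/c5.png

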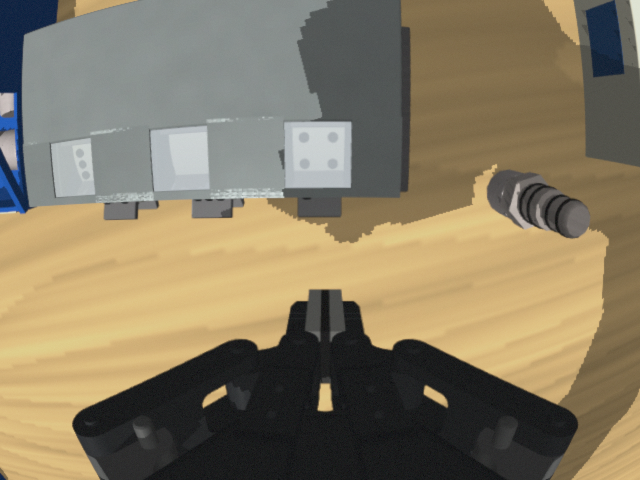

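The units window at (155, 318) shows four dots, which is 1 + 3. The other wheels are in line in their clicks, the valve is standing and the finger is clear.

```bash
python3 -c "
from bench import manip; print(manip.hand_in())"
```

```text
the job is handed in; nothing more can be done
None
```

The units wheel went on exactly three clicks, from one dot to four in its window; the tens and hundreds wheels and the things around the counter were not touched, and the job is handed in, with no verdict returned.

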